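# Feed a stock carton along the fence under the marking head with a push stick

## Task

Take the push stick from its sloping rest and use it to bring the small stock carton square against the bed's fence, before any of it is under the marking head; then feed it along the fence, keeping it pressed flat against it, until it is fully home against the end stop under the head. Only the stick may touch the carton, nothing may touch the marking head, and the bin, spool and jar standing about must be left alone; when the carton is home, put the stick back in its rest as you found it and let go.

Things in the scene. Friction and masses are not known exactly. Their poses are not given: they have to be found in the camera images.
- bed: Fixed white feed bed, plate 200 (x) x 480 (y) x 10 mm; origin at the centre of its underside, at bench level; top at z = 10 mm. x points across the feed to the fence, y is the feed direction. The fence is a straight aluminium bar along y: its face (looking to -x) at x = +70 mm, 16 mm thick, y from -230 to +230 mm, top 45 mm above the bench.
- head: Fixed grey marking head overhanging the bed from a column behind the fence; axes parallel to the bed's, origin at bench level on the bed's x = 0 line. Box: x -20 to +105, y 0 to 180 mm, underside 115 and top 219 mm above the bench; y = 0 is the edge under which the carton enters. Column: x 100 to 145, y 110 to 180 mm. Its place along the bed varies.
- stop: Fixed steel end stop bar across the bed under the head; axes parallel to the bed's, origin at bench level on the bed's x = 0 line. Its face (looking to -y) is the plane y = 0 of its frame, x from -7 to +67 mm, z 10 to 40 mm. It stands 130 to 160 mm beyond the head's entry edge.
- carton: Loose closed cardboard carton, 70 (x) x 100 (y) x 60 mm high, about 0.3 kg; origin at the centre of its underside. It starts on the bed short of the head, off the fence, askew by up to 20 degrees; its long side belongs along the fence. Home: centre at x = +35 mm of the bed, 50 mm before the stop's face, its rear face then 30 to 60 mm inside the head's entry edge.
- stick: Loose wooden push stick, 20 x 20 mm square, 220 mm long, 80 g, with a rounded rubber foot (radius 10 mm). Origin at the very end of the foot; z runs along the stick to its top end (z = 220 mm), x and y are normal to its flat sides. It leans 35 degrees in its rest; its upper 110 mm stands free and can be gripped across its y sides, fingers pointing down along the stick.
- rest: Fixed plywood rest, base 150 (x) x 60 (y) x 12 mm; origin at bench level near its middle. Its open trough, 34 mm wide inside, 50 outside, 110 long, leans 35 degrees with the top towards -x, open on its upper (+x) side and top end; highest point 130 mm up. Stick in place: foot end at (45, 0, 30) mm, stick z along (-0.574, 0, 0.819) of the rest. It lifts straight up out of it.
- bin: Bystander: open cardboard bin 130 x 65 x 70 mm holding three ribbon reels (fixed in it, top at 60 mm), 0.7 kg; origin at the centre of its underside. It changes places with the rest.
- spool: Bystander: empty white plastic ribbon spool standing on end, 60 mm diameter, 48 mm high; origin at the centre of its underside.
- jar: Bystander: glass jar with a steel cap, 56 mm diameter, 75 mm high; origin at the centre of its underside.
Mind the look-alikes: they are no part of the job. Leave any yellow look-alike of the carton alone.

How it is judged:
On the way, in this order (a step that is already met when the one before it is completed fails the run):
1. the push stick is lifted out of its rest (distance between stick and rest above 0.12 m), for 0.1 s.
2. the carton lies square against the fence (within 5 mm and 3.5 degrees), still wholly short of the marking head (x of carton in the frame of bed above 0.03 m and angle between the y axis of carton and the y axis of bed, either way round below 0.06 rad and y of carton in the frame of head below -0.05 m), for 0.2 s.
3. the carton is home against the stop, flat against the fence (y of carton in the frame of stop above -0.055 m and x of carton in the frame of bed above 0.03 m and angle between the y axis of carton and the y axis of bed, either way round below 0.06 rad), for 0.2 s.
At the end, for the whole second after the job is handed in: The carton lies flat on the bed, within 5 mm of the stop's face and within 5 mm and 3.5 degrees of lying flat along the fence; the stick lies in its rest again, foot end within 15 mm of its place and leaning 26 to 43 degrees; both are released and at rest (all of step 3 and angle between carton's own z axis and vertical below 0.05 rad and height (world z) of carton below 0.015 m and linear speed of each of carton, stick below 0.02 m/s and x of stick in the frame of rest between 0.03 and 0.06 m and y of stick in the frame of rest between -0.015 and 0.015 m and z of stick in the frame of rest below 0.045 m and angle between stick's own z axis and vertical between 0.45 and 0.75 rad); the robot touches nothing.
It fails at once if the carton is off the fence (by over 8 mm or 5.7 degrees) while any of it is under the marking head (y of carton in the frame of head above -0.045 m and (x of carton in the frame of bed below 0.027 m or angle between the y axis of carton and the y axis of bed, either way round above 0.1 rad)).
It fails at once if the gripper or arm touches the carton (contact force between any of the fingers, the arm and carton above 0.5 N).
It fails at once if something touches the marking head (contact force between head and anything else above 1 N).
It fails at once if a bystander is moved by over 15 mm (distance of any of bin, spool, jar from where it was at the start of the episode above 0.015 m).
It also fails if it takes over 70 s, if anything falls off the work surface, if the arm or the gripper's body presses on something with over 40 N, if the wrist force passes 120 N, or if a joint passes its speed limit or range.

## Robot

A 6-joint arm with a two-finger parallel gripper is mounted at the origin on the work surface. World frame = base frame: x ahead of the robot, y to its left, z up, the work surface at z = 0. Lengths are in m, angles in rad, forces in N, time in s.
With the tool pointing down it reaches from about 0.225 to 0.875 m from the base axis. Payload 3.4 kg.
Tool frame: the origin (TCP) lies on the centre line of the jaws, within the pads' length; the fingertips stand 22 mm ahead of it and the grasp point (between the pads) lies 3 mm ahead of it; z points along the fingers, y is the line along which they close (so a half turn about z gives the same grasp; the last joint's range is limited). The gripper opens to 85 mm and grips with 20 to 120 N. Pads are 22 mm wide; open, the fingers measure 114 mm over their backs; the gripper's body (76 mm by 85 mm) begins 54 mm behind the grasp point. The pads swing forward as they close: fully open they stand 13 mm farther back than shut.
Start: joints at [-1.317, 0.276, 1.505, -0, 1.361, -0.121], TCP at [0.211, -0.535, 0.253] pointing down, gripper open.
Joint ranges: [-2.89, 2.89], [-0.75, 2.08], [0.22, 2.7], [-1.18, 4.32], [0.11, 2.71], [-2.7, 2.7]. Speed limits (rad/s): [2.57, 2.57, 3.14, 3.14, 3.14, 3.14].

## Interface

Orientations are given as a unit quaternion [w, x, y, z].
In Python, from rig import readout, optics, ticket gives the robot as it stands. The module is installed in compiled form; this text tells all that it offers.
- The arm moves only by the shell command python3 -m handwheel [OPENING] [FORCE], which reads ROWS from standard input. ROWS is a JSON list of rows, 1 to 5 of them, each written [[dx, dy, dz], turn]: dx, dy, dz in m, then a turn about the tool's z in rad; each row shifts and turns the commanded pose from where the row before left it, along the tool's axes as they then stand; what a row does not reach is not made up. A row lasts 1/12 s, in which the tool goes at most 0.0417 m and 0.125 rad, less where a joint would pass 70% of its speed; a pose out of reach is approached as far as the arm can. OPENING is the finger opening in m, set as the command begins (- or left out keeps the last). The fingers move at their own pace and stop on an object; FORCE is the grip in N (left out, the last holds). Time passes only in rows, so rows that do not move let the fingers close. It prints the time, the measured TCP pose, the force, the opening and the grip force at its end. Input that does not fit is refused with a message, and nothing moves.
- readout.get_state(): the state, without advancing time (a new reading comes with each control period).
- optics.get_image(name): name is "side" or "top"; returns a dict with "img" (400x640x3 uint8, red, green, blue), "camera_matrix" (3x3 intrinsics, pixels), "k1" (the pictures are not rectified: a ray, as slopes to the right and down, at radius r is drawn at 1 + k1 r^2 times it, then the intrinsics apply), "T" (4x4, takes a point from camera to world coordinates). Camera axes: x right, y down, z forward; pixel columns grow to the right and rows downward; lengths in m; the calibration is good to about 2 mm. A picture is of the moment at which its call begins. There is no depth.
- ticket.sign_off(): hands the job in; it is judged then, once.
The state is a dict: "clock": time; "qpos": joint angles; "qd": joint speeds; "effort": joint torques, N m; "position": TCP position; "ee_rot": TCP orientation; "contact_force": force on the tool from outside, world axes, zero at the start; "moment": the same for the moment, N m; "width": finger opening in m; "gripper_force": force on a finger pad.
Only numpy, scipy, OpenCV 4.12 (cv2) and the standard library are available. Lean on these libraries where they do the work, as an engineer would, in place of code of your own. Each camera call takes 0.05 s, during which the arm holds its last target. There are 200 camera calls.

## Working session

There is one attempt and no reset: what is moved stays moved. The work goes in short steps, Python scripts to look and compute and a shell command to move; the robot and the scene stay as the last step left them, time stands still between calls to the robot, and variables do not carry over. Pictures are saved under pics/ and viewed, at most 12 in all, crops included, and the job is handed in when it is done.

```bash
mkdir -p pics
cat > h.py <<'E'
import numpy as np, cv2
from rig import readout, optics, ticket
def snap(n,f=None):
    d=optics.get_image(n)
    if f: cv2.imwrite('pics/'+f,cv2.cvtColor(d['img'],cv2.COLOR_RGB2BGR))
    return d
def ray(d,u,v):
    K=d['camera_matrix'];x=np.array([(u-K[0,2])/K[0,0],(v-K[1,2])/K[1,1]]);s=x.copy()
    for _ in range(20): s=x/(1+d['k1']*(s@s))
    T=d['T'];return T[:3,3],T[:3,:3]@np.array([s[0],s[1],1])
def onz(d,u,v,z):
    o,r=ray(d,u,v);return o+r*(z-o[2])/r[2]
E
python3 - <<'E'
from h import *
for n in('side','top'):
    d=snap(n,n+'0.png');print(n,d['T'].round(3).tolist(),d['k1'],d['camera_matrix'].round(1).tolist())
print(readout.get_state())
E
```

```text
side [[-0.99, 0.113, -0.08, 0.67], [0.138, 0.748, -0.649, 0.698], [-0.014, -0.654, -0.756, 0.977], [0.0, 0.0, 0.0, 1.0]] -0.021732137114200255 [[406.6, 0.0, 318.5], [0.0, 406.6, 196.4], [0.0, 0.0, 1.0]]
top [[0.028, -0.99, 0.135, 0.355], [-0.999, -0.03, -0.012, -0.082], [0.016, -0.135, -0.991, 1.609], [0.0, 0.0, 0.0, 1.0]] 0.02318676506770344 [[506.5, 0.0, 326.5], [0.0, 506.5, 203.6], [0.0, 0.0, 1.0]]
{'clock': 0.1, 'qpos': array([-1.31696799e+00,  2.76495586e-01,  1.50596772e+00, -2.91528637e-06,
        1.36067683e+00, -1.21028856e-01]), 'qd': array([ 0.00033232,  0.00089518, -0.00278406, -0.00060807,  0.00039144,
        0.00010219]), 'effort': array([ 1.02186030e-03, -4.17701375e+01, -2.46403706e+01, -1.16959186e-04,
        5.85603542e-03,  5.32456212e-06]), 'position': array([ 0.21040475, -0.53467881,  0.25256226]), 'ee_rot': array([-7.71940012e-04,  9.82486270e-01,  1.86333387e-01, -5.27605737e-05]), 'contact_force': array([-0.28076856,  0.60856086, -0.51993144]), 'moment': array([ 0.02159846, -0.02613893, -0.01373589]), 'gripper_force': 0.0, 'width': 0.08555755380401914}
```

View pics/top0.png

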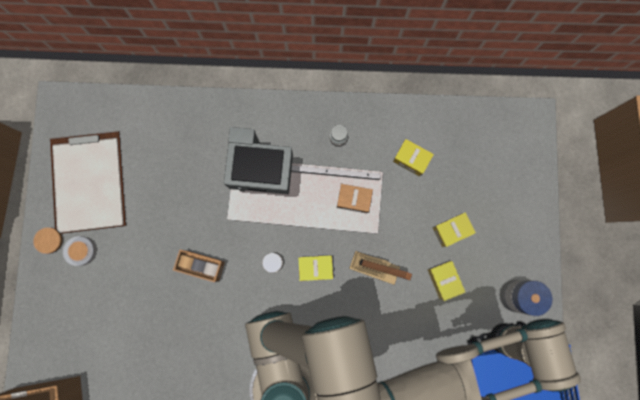

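View pics/side0.png

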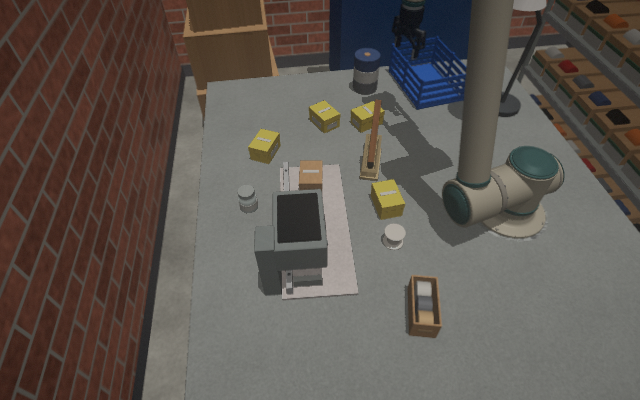

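The top view shows the bed (≈228–382, 165–232), with the fence on its upper edge and the head at (258,165). The orange carton is at (355,197) and the rest with the stick at (380,268). The bin is at (200,265), spool (272,262), jar (339,134); the yellow boxes are look-alikes. In the side view the stop shows at about (308,277).

Run:
```python
from h import *
t=cv2.imread('pics/top0.png');s=cv2.imread('pics/side0.png')
cv2.imwrite('pics/c1.png',cv2.resize(t[150:290,220:420],None,fx=4,fy=4,interpolation=cv2.INTER_CUBIC))
cv2.imwrite('pics/c2.png',cv2.resize(s[95:305,235:400],None,fx=2.85,fy=2.85,interpolation=cv2.INTER_CUBIC))
for n,im in(('top',t),('side',s)):
    d=snap(n);h=cv2.cvtColor(im,cv2.COLOR_BGR2HSV)
    for nm,m in(('orange',cv2.inRange(h,(5,90,60),(18,255,255))),('white',cv2.inRange(h,(0,0,175),(180,50,255)))):
        cs,_=cv2.findContours(m,cv2.RETR_EXTERNAL,cv2.CHAIN_APPROX_NONE)
        for c in cs:
            if cv2.contourArea(c)<120: continue
            b=cv2.boxPoints(cv2.minAreaRect(c));x,y=c.reshape(-1,2).mean(0)
            if 180<x<430 and y<300: print(n,nm,cv2.contourArea(c),b.round(1).tolist())
```

```text
top orange 423.0 [[358.5, 272.3999938964844], [362.79998779296875, 257.8999938964844], [411.3999938964844, 272.20001220703125], [407.1000061035156, 286.70001220703125]]
top orange 904.5 [[173.60000610351562, 269.5], [179.60000610351562, 248.5], [223.60000610351562, 261.0], [217.60000610351562, 282.0]]
top orange 661.5 [[337.0, 206.3000030517578], [341.0, 183.8000030517578], [372.1000061035156, 189.5], [368.0, 211.89999389648438]]
top orange 234.0 [[263.0, 51.0], [311.0, 51.0], [311.0, 59.0], [263.0, 59.0]]
top orange 247.5 [[203.0, 56.79999923706055], [203.1999969482422, 48.29999923706055], [259.20001220703125, 50.099998474121094], [258.8999938964844, 58.599998474121094]]
top orange 755.5 [[367.79998779296875, 62.29999923706055], [368.3999938964844, 45.400001525878906], [469.3999938964844, 48.79999923706055], [468.79998779296875, 65.80000305175781]]
top orange 232.5 [[342.8999938964844, 50.900001525878906], [343.1000061035156, 45.20000076293945], [392.1000061035156, 46.900001525878906], [391.8999938964844, 52.599998474121094]]
top orange 240.5 [[155.6999969482422, 54.5], [156.0, 45.9
[... 4512 characters left out ...]
001525878906], [309.1000061035156, 42.20000076293945]]
side orange 220.0 [[291.3999938964844, 24.600000381469727], [321.8999938964844, 22.100000381469727], [322.6000061035156, 30.399999618530273], [292.1000061035156, 32.900001525878906]]
side orange 246.0 [[273.5, 15.0], [305.0, 12.5], [305.6000061035156, 21.399999618530273], [274.1000061035156, 23.799999237060547]]
side orange 151.0 [[307.3999938964844, 12.600000381469727], [328.79998779296875, 10.800000190734863], [329.5, 19.299999237060547], [308.1000061035156, 21.100000381469727]]
side orange 283.5 [[289.5, 1.899999976158142], [322.0, -0.6000000238418579], [322.70001220703125, 9.199999809265137], [290.20001220703125, 11.699999809265137]]
```

View pics/c1.png

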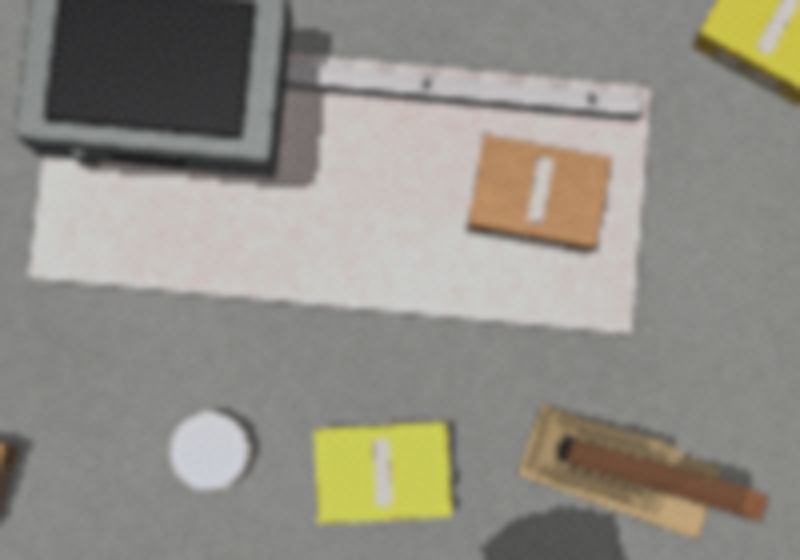

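View pics/c2.png

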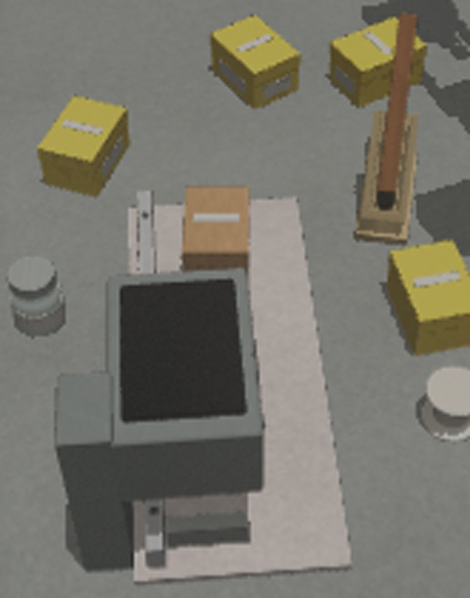

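c1 (4×, offset 220,150) puts the bed corners at (650,88), (632,332), (28,278) and the carton top corners at (487,135), (611,157), (597,245), (468,228). The stick foot is at (565,448) and its top end at (762,503). c2 shows the stop's rear side at (165–248, 515–540), under the head.

```bash
cat >> h.py <<'E'
def c1(d,u,v,z): return onz(d,220+(u-1.5)/4,150+(v-1.5)/4,z)
def tri(a,pa,b,pb):
    o,r=ray(a,*pa);p,q=ray(b,*pb);s=np.linalg.lstsq(np.c_[r,-q],p-o,rcond=None)[0]
    return (o+r*s[0]+p+q*s[1])/2,np.linalg.norm(o+r*s[0]-p-q*s[1])
E
python3 - <<'E'
from h import *
np.set_printoptions(precision=4,suppress=True)
d=snap('top');s=snap('side')
c2=lambda u,v:(235+(u-1)/2.85,95+(v-1)/2.85)
T=lambda u,v:(220+(u-1.5)/4,150+(v-1.5)/4)
A=c1(d,632,332,.01);B=c1(d,28,278,.01);F0=c1(d,650,88,.01)
print('bed -x-y',A,'-x+y',B,'+x-y',F0,np.linalg.norm(A-B),np.linalg.norm(F0-A))
As=onz(s,*c2(299,197),.01);Bs=onz(s,*c2(351,567),.01);Cs=onz(s,*c2(135,581),.01)
print('side bed',As,Bs,Cs,np.linalg.norm(As-Bs),np.linalg.norm(Cs-Bs))
v=B-A;print('yaw',np.arctan2(-v[0],v[1]),'side',np.arctan2(-(Bs-As)[0],(Bs-As)[1]))
print('fence top edge -x',c1(d,638,112,.045),c1(d,330,92,.045))
C=[c1(d,*p,.07) for p in((487,135),(611,157),(597,245),(468,228))]
print('carton',np.array(C),np.mean(C,0),[np.linalg.norm(C[i]-C[i-1]) for i in range(4)])
print('head top',c1(d,272,163,.219),c1(d,25,140,.219),c1(d,290,0,.219))
print('head side', onz(s,*c2(265,430),.219),onz(s,*c2(112,440),.219),onz(s,*c2(243,273),.219),onz(s,*c2(108,277),.219))
print('stop back bottom',onz(s,*c2(248,540),.01),onz(s,*c2(167,543),.01),'top',onz(s,*c2(248,515),.04),onz(s,*c2(248,492),.04))
print('stick top',tri(d,T(757,503),s,c2(407,18)),'foot',tri(d,T(565,448),s,c2(386,200)))
print(c1(d,757,503,.205),c1(d,565,448,.035))
print('rest base',[c1(d,*p,.012) for p in((545,405),(520,475),(698,537))])
for n,p,z in(('jar',(478,-65),.075),('spool',(210,450),.048)): print(n,c1(d,*p,z))
E
```

```text
bed -x-y [ 0.4858 -0.2665  0.01  ] -x+y [0.5144 0.2122 0.01  ] +x-y [ 0.6829 -0.2781  0.01  ] 0.4795345447609832 0.1974569259849913
side bed [ 0.4776 -0.2655  0.01  ] [0.5129 0.2148 0.01  ] [0.7096 0.2001 0.01  ] 0.4815993048591486 0.19722170715314588
yaw -0.05975235657401529 side -0.07329276178520314
fence top edge -x [ 0.6562 -0.2646  0.045 ] [ 0.6646 -0.0223  0.045 ]
carton [[ 0.6297 -0.1454  0.07  ]
 [ 0.6155 -0.2414  0.07  ]
 [ 0.5468 -0.2317  0.07  ]
 [ 0.5569 -0.1326  0.07  ]] [ 0.5872 -0.1878  0.07  ] [np.float64(0.07389209577294835), np.float64(0.09707814091174792), np.float64(0.06933755634717353), np.float64(0.09971069619255006)]
head top [0.5787 0.0096 0.219 ] [0.5896 0.1811 0.219 ] [0.6949 0.0014 0.219 ]
head side [0.5899 0.1941 0.219 ] [0.7092 0.1858 0.219 ] [0.5839 0.0286 0.219 ] [0.7013 0.0155 0.219 ]
stop back bottom [0.6021 0.1739 0.01  ] [0.677 0.166 0.01 ] top [0.6005 0.1648 0.04  ] [0.5971 0.1409 0.04  ]
stick top (array([ 0.3526, -0.3309,  0.2048]), np.float64(0.0045399252145171595)) foot (array([ 0.39  , -0.2114,  0.0454]), np.float64(0.004666964921040892))
[ 0.3547 -0.3317  0.205 ] [ 0.3924 -0.2131  0.035 ]
rest base [array([ 0.4261, -0.1986,  0.012 ]), array([ 0.371 , -0.1801,  0.012 ]), array([ 0.3271, -0.32  ,  0.012 ])]
jar [ 0.7867 -0.1343  0.075 ]
spool [0.3828 0.0595 0.048 ]
```

```bash
cat >> h.py <<'E'
from scipy.spatial.transform import Rotation as R
BO=np.array([.5975,-.032]);BX=np.array([.9982,-.061]);BY=np.array([.061,.9982])
def bed(p): e=np.asarray(p)[:2]-BO;return np.array([e@BX,e@BY])
def w(b): return BO+b[0]*BX+b[1]*BY
def go(x,y,z):
    s=readout.get_state();r=R.from_quat(s['ee_rot'],scalar_first=True)
    m=r.as_matrix();print('t',round(s['clock'],2),'pos',s['position'].round(4),'ydeg',np.degrees(np.arctan2(m[1,1],m[0,1])).round(2),'F',s['contact_force'].round(1),'w',round(s['width'],4),'tool delta',r.inv().apply(np.array([x,y,z])-s['position']).round(4))
E
echo '[[[0, 0, 0], -0.111], [[0, 0, 0], -0.111], [[0, 0, 0], -0.111], [[0, 0, 0], -0.111]]' | python3 -m handwheel .085 100
echo '[[[0, 0, 0], -0.111], [[0, 0, 0], -0.111], [[0, 0, 0], -0.111], [[0, 0, 0], -0.111], [[0, 0, 0], 0]]' | python3 -m handwheel
python3 -c "from h import *;go(.363,-.301,.168)"
```

```text
clock: 0.63
position: [0.2105, -0.535, 0.2532]
ee_rot: [-0.0, 0.916, 0.401, 0.0]
contact_force: [1.1, -0.2, -0.2]
width: 0.0845
gripper_force: 0.0
clock: 1.05
position: [0.2105, -0.535, 0.2532]
ee_rot: [-0.0, 0.807, 0.591, 0.0]
contact_force: [-0.8, 0.4, 0.3]
width: 0.0848
gripper_force: 0.0
t 1.05 pos [ 0.2105 -0.535   0.2532] ydeg -17.54 F [-0.8  0.4  0.3] w 0.0848 tool delta [0.2691 0.0749 0.0853]
```

```bash
echo '[[[0.036, 0.0115, 0], 0], [[0.036, 0.0115, 0], 0], [[0.036, 0.0115, 0], 0], [[0.036, 0.0115, 0], 0], [[0.036, 0.0115, 0], 0]]' | python3 -m handwheel
echo '[[[0.036, 0.0115, 0], 0], [[0.036, 0.0059, 0], 0], [[0.0171, 0, 0], 0], [[0, 0, 0], 0]]' | python3 -m handwheel
python3 - <<'E'
from h import *
go(.363,-.301,.168)
t=snap('top','t1.png')['img'];s=snap('side')['img']
a=cv2.resize(t[220:320,320:440],None,fx=3,fy=3);b=cv2.resize(s[80:190,320:430],None,fx=3,fy=3)
H=max(a.shape[0],b.shape[0]);p=lambda i:cv2.copyMakeBorder(i,0,H-i.shape[0],0,0,0)
cv2.imwrite('pics/p1.png',cv2.cvtColor(np.hstack([p(a),p(b)]),cv2.COLOR_RGB2BGR))
E
```

```text
clock: 1.47
position: [0.3205, -0.3796, 0.2533]
ee_rot: [0.0, 0.808, 0.589, 0.0]
contact_force: [1.0, -1.0, 0.4]
width: 0.0848
gripper_force: 0.0
clock: 1.8
position: [0.3643, -0.2976, 0.2535]
ee_rot: [-0.001, 0.807, 0.591, 0.001]
contact_force: [-0.2, -0.0, 0.5]
width: 0.0848
gripper_force: 0.0
t 1.8 pos [ 0.3643 -0.2976  0.2535] ydeg -17.57 F [-0.2 -0.   0.5] w 0.0848 tool delta [-0.0038 -0.0001  0.0855]
```

View pics/p1.png

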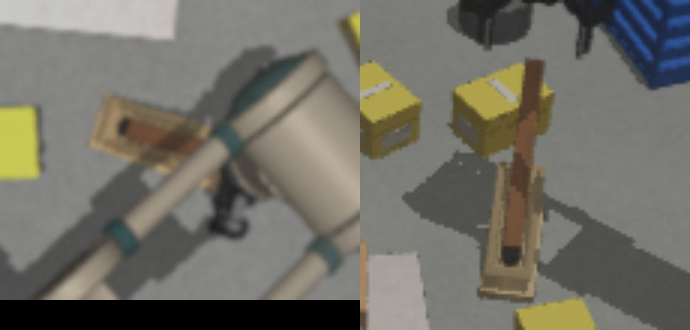

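The fingers, at (490,40) and (585,50) in the side crop, straddle the stick's top at (535,62). I'll descend and grip.

```bash
echo '[[[-0.0038, 0, 0.028], 0], [[0, 0, 0.028], 0], [[0, 0, 0.0295], 0], [[0, 0, 0], 0]]' | python3 -m handwheel
echo '[[[0, 0, 0], 0], [[0, 0, 0], 0], [[0, 0, 0], 0], [[0, 0, 0], 0], [[0, 0, 0], 0]]' | python3 -m handwheel 0 100
echo '[[[0, 0, 0], 0], [[0, 0, 0], 0], [[0, 0, 0], 0]]' | python3 -m handwheel 
python3 -c "from h import *;go(.363,-.301,.168)"
```

```text
clock: 2.23
position: [0.3591, -0.3037, 0.1631]
ee_rot: [-0.005, 0.808, 0.589, -0.001]
contact_force: [0.5, 0.1, 0.5]
width: 0.0852
gripper_force: 0.0
clock: 2.65
position: [0.3628, -0.3058, 0.1691]
ee_rot: [0.001, 0.807, 0.59, 0.0]
contact_force: [-0.4, 0.1, 0.0]
width: 0.0251
gripper_force: 0.0
clock: 2.9
position: [0.3628, -0.3058, 0.169]
ee_rot: [0.001, 0.807, 0.59, -0.0]
contact_force: [0.0, -0.3, 6.4]
width: 0.0191
gripper_force: 97.2
t 2.9 pos [ 0.3628 -0.3058  0.169 ] ydeg -17.63 F [ 0.  -0.3  6.4] w 0.0191 tool delta [ 0.0046 -0.0013  0.001 ]
```

```bash
echo '[[[0, 0, -0.02], 0], [[0, 0, -0.04], 0], [[0, 0, -0.04], 0], [[0, 0, -0.04], 0], [[0, 0, -0.04], 0]]' | python3 -m handwheel
echo '[[[0, 0, -0.04], 0], [[0, 0, -0.02], 0.12], [[0, 0, 0], 0.12], [[0, 0, 0], 0.12], [[0, 0, 0], 0.12]]' | python3 -m handwheel
echo '[[[0, 0, 0], 0.12], [[0, 0, 0], 0.12], [[0, 0, 0], 0.12], [[0, 0, 0], 0.12], [[0, 0, 0], 0.12]]' | python3 -m handwheel
echo '[[[0, 0, 0], 0.12], [[0, 0, 0], 0.12], [[0, 0, 0], 0]]' | python3 -m handwheel
python3 - <<'E'
from h import *
go(.3,-.3,.3)
a=snap('top','t2.png')['img'];b=snap('side','s2.png')['img']
a=a[100:330,220:480];b=b[30:260,230:490]
cv2.imwrite('pics/p2.png',cv2.cvtColor(cv2.resize(np.hstack([a,b]),None,fx=1.5,fy=1.5),cv2.COLOR_RGB2BGR))
E
```

```text
clock: 3.32
position: [0.3619, -0.3043, 0.3495]
ee_rot: [-0.0, 0.807, 0.59, 0.0]
contact_force: [0.9, -0.9, -1.4]
width: 0.0188
gripper_force: 97.4
clock: 3.73
position: [0.3623, -0.3048, 0.4082]
ee_rot: [0.0, 0.925, 0.379, 0.0]
contact_force: [0.0, -0.5, -0.2]
width: 0.019
gripper_force: 97.6
clock: 4.15
position: [0.3622, -0.3046, 0.4075]
ee_rot: [-0.0, 0.996, 0.088, -0.0]
contact_force: [0.7, 0.5, -0.2]
width: 0.0189
gripper_force: 97.6
clock: 4.4
position: [0.3622, -0.3046, 0.4075]
ee_rot: [-0.0, 1.0, -0.029, -0.0]
contact_force: [0.4, 1.1, -0.5]
width: 0.0186
gripper_force: 97.5
t 4.4 pos [ 0.3622 -0.3046  0.4075] ydeg -93.37 F [ 0.4  1.1 -0.5] w 0.0186 tool delta [-0.0623 -0.0009  0.1075]
```

View pics/p2.png

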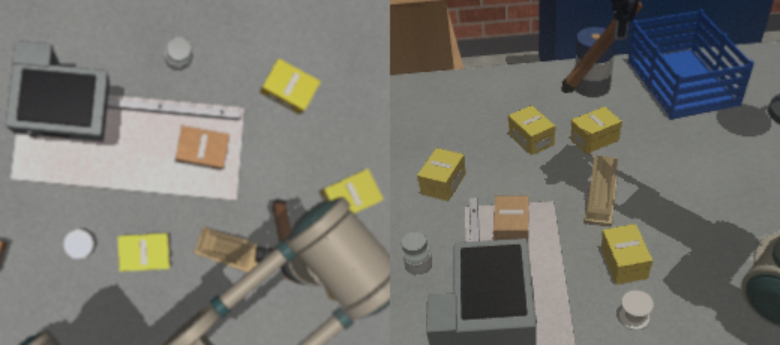

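The stick is held: foot at (281,205) in the top part and (568,86) in the side part, leaning back towards −x, with the rest empty.

```bash
python3 - <<'E'
from h import *
d=snap('top');s=snap('side')
f,e=tri(d,(407.3,236.7),s,(348.7,87.3));print(f,e,'bed',bed(f),'TCP bed',bed(readout.get_state()['position']))
E
echo '[[[0.012, -0.032, 0], 0], [[0.012, -0.032, 0], 0], [[0.012, -0.032, 0], 0], [[0.012, -0.032, 0], 0], [[0, 0, 0], 0]]' | python3 -m handwheel
python3 - <<'E'
from h import *
go(.3,-.3,.3);print(bed(readout.get_state()['position']))
d=snap('top');s=snap('side')
# dark foot blobs
for n,i in(('top',d),('side',s)):
    h=cv2.cvtColor(i['img'],cv2.COLOR_RGB2HSV);m=cv2.inRange(h,(5,90,60),(18,255,255))
    cs,_=cv2.findContours(m,cv2.RETR_EXTERNAL,cv2.CHAIN_APPROX_NONE)
    for c in cs:
        x,y=c.reshape(-1,2).mean(0)
        if cv2.contourArea(c)>60 and 280<x<460 and 20<y<300 and not(n=='top' and y<130): print(n,cv2.contourArea(c),cv2.boxPoints(cv2.minAreaRect(c)).round(1).tolist())
E
```

```text
[ 0.4521668  -0.31289444  0.27794596] 0.006874364041471972 bed [-0.12793704 -0.28925415] TCP bed [-0.21816501 -0.28671309]
clock: 5.02
position: [0.4191, -0.1747, 0.4081]
ee_rot: [-0.002, 1.0, -0.025, 0.001]
contact_force: [1.0, -0.6, -0.3]
width: 0.0187
gripper_force: 97.7
t 5.02 pos [ 0.4191 -0.1747  0.4081] ydeg -92.81 F [ 1.  -0.6 -0.3] w 0.0187 tool delta [-0.113   0.1315  0.1073]
[-0.1694041  -0.15331398]
top 402.5 [[337.0, 206.3000030517578], [341.1000061035156, 183.89999389648438], [372.1000061035156, 189.60000610351562], [368.0, 211.89999389648438]]
side 554.0 [[299.0, 161.0], [321.0, 161.0], [321.0, 188.0], [299.0, 188.0]]
side 394.0 [[333.8999938964844, 111.5], [368.79998779296875, 69.80000305175781], [375.8999938964844, 75.80000305175781], [341.0, 117.5]]
side 192.0 [[292.5, 45.599998474121094], [321.8999938964844, 43.20000076293945], [322.5, 50.79999923706055], [293.1000061035156, 53.20000076293945]]
side 213.5 [[275.6000061035156, 36.599998474121094], [305.8999938964844, 34.099998474121094], [306.6000061035156, 42.20000076293945], [276.29998779296875, 44.70000076293945]]
side 140.5 [[308.29998779296875, 33.70000076293945], [327.8999938964844, 32.099998474121094], [328.6000061035156, 40.400001525878906], [309.0, 42.099998474121094]]
side 219.0 [[291.3999938964844, 24.600000381469727], [321.8999938964844, 22.200000762939453], [322.6000061035156, 30.5], [292.1000061035156, 32.79999923706055]]
```

```bash
echo '[[[0, 0, 0.04], 0], [[0, 0, 0.04], 0], [[0, 0, 0.04], 0], [[0, 0, 0.04], 0], [[0, 0, 0.04], 0]]' | python3 -m handwheel
echo '[[[0, 0, 0.025], 0], [[0.015, 0, 0], 0], [[0.015, 0, 0], 0], [[0, 0, 0], 0]]' | python3 -m handwheel
echo '[[[0.008, 0, 0], 0], [[0.008, 0, 0], 0], [[0.008, 0, 0], 0], [[0.008, 0, 0], 0], [[0, 0, 0], 0]]' | python3 -m handwheel
python3 - <<'E'
from h import *
go(.3,-.3,.3);print(bed(readout.get_state()['position']))
a=snap('top','t3.png')['img'];b=snap('side','s3.png')['img']
a=a[140:260,280:420];b=b[70:190,270:410]
cv2.imwrite('pics/p3.png',cv2.cvtColor(cv2.resize(np.hstack([a,b]),None,fx=2.8,fy=2.8,interpolation=cv2.INTER_CUBIC),cv2.COLOR_RGB2BGR))
E
```

```text
clock: 5.53
position: [0.4169, -0.1812, 0.2063]
ee_rot: [0.001, 1.0, -0.029, 0.0]
contact_force: [1.2, -0.9, -0.9]
width: 0.0195
gripper_force: 97.8
clock: 5.87
position: [0.449, -0.1836, 0.1821]
ee_rot: [0.0, 1.0, -0.029, 0.0]
contact_force: [0.3, -0.3, -0.6]
width: 0.0187
gripper_force: 97.9
clock: 6.28
position: [0.4813, -0.184, 0.183]
ee_rot: [0.0, 1.0, -0.028, 0.001]
contact_force: [0.0, -0.1, -1.1]
width: 0.019
gripper_force: 97.8
t 6.28 pos [ 0.4813 -0.184   0.183 ] ydeg -93.26 F [ 0.  -0.1 -1.1] w 0.019 tool delta [-0.1742  0.1262 -0.1172]
[-0.10671231 -0.15880844]
```

View pics/p3.png

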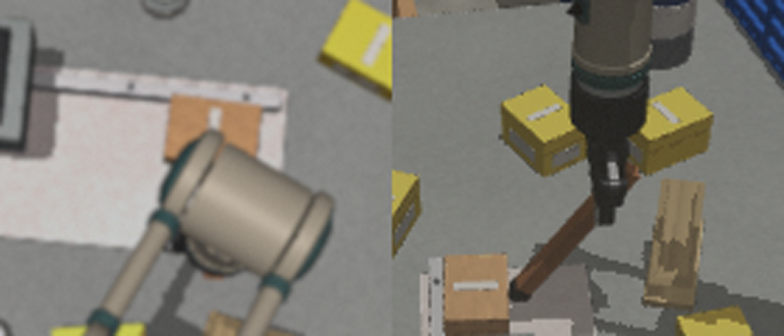

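The foot is against the carton's −x face (side crop 518,290) and the carton is nearly at the fence. I'll press slowly.

```bash
echo '[[[0.003, 0, 0], 0], [[0.003, 0, 0], 0], [[0.002, 0, 0], 0], [[0, 0, 0], 0]]' | python3 -m handwheel
echo '[[[0.003, 0, 0], 0], [[0.002, 0, 0], 0], [[0, 0, 0], 0]]' | python3 -m handwheel
python3 -c "from h import *;go(.3,-.3,.3);print(bed(readout.get_state()['position']))"
```

```text
clock: 6.72
position: [0.485, -0.1842, 0.1825]
ee_rot: [0.0, 1.0, -0.028, -0.003]
contact_force: [-4.9, -1.0, 0.7]
width: 0.0191
gripper_force: 97.5
clock: 6.97
position: [0.4879, -0.1841, 0.1823]
ee_rot: [0.0, 1.0, -0.028, -0.005]
contact_force: [-8.4, -1.2, 3.3]
width: 0.0187
gripper_force: 97.7
t 6.97 pos [ 0.4879 -0.1841  0.1823] ydeg -93.23 F [-8.4 -1.2  3.3] w 0.0187 tool delta [-0.1823  0.1263 -0.1157]
[-0.1000939  -0.15855698]
```

```bash
echo '[[[-0.01, 0, 0], 0], [[-0.015, 0, 0], 0], [[-0.015, 0, 0], 0], [[0, 0.03, 0], 0], [[0, 0.03, 0], 0]]' | python3 -m handwheel
echo '[[[0, 0.028, 0], 0], [[0, 0, 0], 0]]' | python3 -m handwheel
python3 - <<'E'
from h import *
go(.3,-.3,.3);print(bed(readout.get_state()['position']))
for n in('top','side'):
    d=snap(n);h=cv2.cvtColor(d['img'],cv2.COLOR_RGB2HSV);m=cv2.inRange(h,(5,90,60),(18,255,255))
    cv2.imwrite('pics/%s4.png'%n,d['img'][:,:,::-1])
    cs,_=cv2.findContours(m,cv2.RETR_EXTERNAL,cv2.CHAIN_APPROX_NONE)
    for c in cs:
        x,y=c.reshape(-1,2).mean(0)
        if cv2.contourArea(c)>60 and 280<x<460 and 60<y<300:
            b=cv2.boxPoints(cv2.minAreaRect(c));print(n,cv2.contourArea(c),b.round(1).tolist(),[bed(onz(d,*p,.07)).round(4).tolist() for p in b])
a=cv2.imread('pics/top4.png')[140:260,280:420];b=cv2.imread('pics/side4.png')[70:230,250:410]
a=cv2.resize(a,None,fx=3,fy=3);b=cv2.resize(b,(360,360));cv2.imwrite('pics/p4.png',np.hstack([a,b]))
E
```

```text
clock: 7.38
position: [0.4489, -0.2412, 0.1835]
ee_rot: [0.0, 1.0, -0.027, 0.001]
contact_force: [0.6, -0.5, -0.4]
width: 0.0189
gripper_force: 97.9
clock: 7.55
position: [0.4488, -0.2752, 0.1836]
ee_rot: [0.003, 1.0, -0.03, 0.002]
contact_force: [0.2, 0.1, -0.9]
width: 0.019
gripper_force: 97.9
t 7.55 pos [ 0.4488 -0.2752  0.1836] ydeg -93.45 F [ 0.2  0.1 -0.9] w 0.019 tool delta [-0.1464  0.0344 -0.1169]
[-0.13364274 -0.25184663]
top 669.5 [[339.0, 196.5], [341.1000061035156, 173.60000610351562], [372.79998779296875, 176.39999389648438], [370.70001220703125, 199.39999389648438]] [[-0.0025, -0.1075], [0.0697, -0.1078], [0.0697, -0.2061], [-0.0025, -0.2053]]
top 277.5 [[418.0, 64.0], [418.29998779296875, 55.29999923706055], [469.0, 57.0], [468.70001220703125, 65.69999694824219]] [[0.4463, -0.3215], [0.4755, -0.3205], [0.485, -0.4827], [0.4558, -0.4834]]
side 566.5 [[287.20001220703125, 161.39999389648438], [309.29998779296875, 160.0], [311.1000061035156, 188.1999969482422], [289.0, 189.60000610351562]] [[0.0679, -0.206], [-0.0028, -0.2059], [-0.0005, -0.0842], [0.0659, -0.0846]]
side 233.0 [[319.1000061035156, 150.3000030517578], [346.29998779296875, 119.4000015258789], [351.79998779296875, 124.19999694824219], [324.5, 155.10000610351562]] [[-0.0375, -0.2482], [-0.1455, -0.3988], [-0.1611, -0.3707], [-0.0532, -0.2239]]
```

View pics/p4.png

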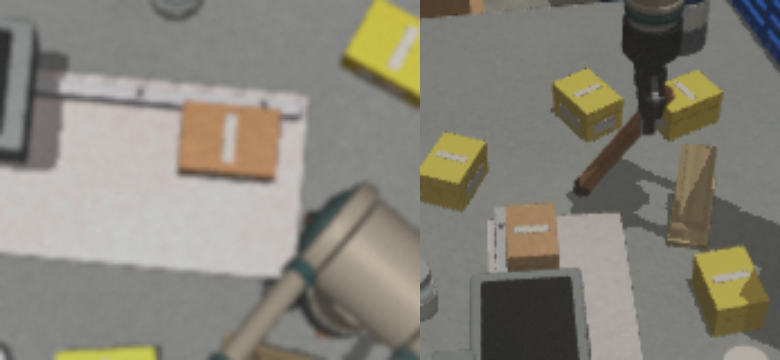

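The carton is square on the fence at about bed (34, −157) mm, with its rear face at y≈−206. Next I yaw the stick slightly so the foot leads, go behind the carton and touch the bed to calibrate foot height.

```bash
echo '[[[0, 0, 0], -0.1], [[0.02, -0.012, 0], 0], [[0.023, 0, 0.01], 0], [[0, 0, 0.01], 0], [[0, 0, 0], 0]]' | python3 -m handwheel
echo '[[[0, 0, 0.003], 0], [[0, 0, 0.003], 0], [[0, 0, 0.003], 0], [[0, 0, 0], 0]]' | python3 -m handwheel
echo '[[[0, 0, 0.002], 0], [[0, 0, 0.002], 0], [[0, 0, 0], 0]]' | python3 -m handwheel
python3 - <<'E'
from h import *
s=readout.get_state();go(*s['position']);print(bed(s['position']))
E
```

```text
clock: 8.07
position: [0.4897, -0.2539, 0.161]
ee_rot: [-0.001, 1.0, 0.023, -0.001]
contact_force: [-1.3, 0.5, -0.0]
width: 0.0192
gripper_force: 97.9
clock: 8.4
position: [0.4892, -0.2558, 0.1535]
ee_rot: [-0.0, 1.0, 0.021, -0.0]
contact_force: [-0.1, -0.5, -0.9]
width: 0.019
gripper_force: 97.9
clock: 8.65
position: [0.4897, -0.2564, 0.1506]
ee_rot: [0.0, 1.0, 0.021, 0.0]
contact_force: [-2.2, 0.6, 4.7]
width: 0.0184
gripper_force: 99.0
t 8.65 pos [ 0.4897 -0.2564  0.1506] ydeg -87.56 F [-2.2  0.6  4.7] w 0.0184 tool delta [0. 0. 0.]
[-0.09394212 -0.23054726]
```

```bash
echo '[[[0.0119, 0.0012, -0.005], 0], [[0.0014, -0.0099, 0], 0], [[0.0014, -0.0099, 0], 0], [[0.0014, -0.0099, 0], 0], [[0.0014, -0.0099, 0], 0]]' | python3 -m handwheel
echo '[[[0.0014, -0.0099, 0], 0], [[0.0014, -0.0099, 0], 0], [[0.0014, -0.0099, 0], 0], [[0.0014, -0.0099, 0], 0], [[0.0014, -0.0099, 0], 0]]' | python3 -m handwheel
echo '[[[0.0014, -0.0099, 0], 0], [[0.0014, -0.0099, 0], 0], [[0, 0, 0], 0]]' | python3 -m handwheel
cat > look.py <<'E'
from h import *
import sys
s=readout.get_state();go(*s['position']);print(bed(s['position']).round(4))
for n in('top','side'):
    d=snap(n,n+sys.argv[1]+'.png');h=cv2.cvtColor(d['img'],cv2.COLOR_RGB2HSV);m=cv2.inRange(h,(5,90,60),(18,255,255))
    cs,_=cv2.findContours(m,cv2.RETR_EXTERNAL,cv2.CHAIN_APPROX_NONE)
    for c in cs:
        x,y=c.reshape(-1,2).mean(0)
        if cv2.contourArea(c)>60 and 220<x<400 and (140 if n=='top' else 110)<y<300:
            b=cv2.boxPoints(cv2.minAreaRect(c));print(n,cv2.contourArea(c),[bed(onz(d,*p,.07)).round(4).tolist() for p in b])
E
python3 look.py 5
```

```text
clock: 9.07
position: [0.5054, -0.2164, 0.155]
ee_rot: [0.001, 1.0, 0.021, -0.0]
contact_force: [-1.9, -3.5, 2.2]
width: 0.0187
gripper_force: 98.4
clock: 9.48
position: [0.5105, -0.166, 0.1548]
ee_rot: [0.0, 1.0, 0.022, -0.0]
contact_force: [-0.4, -5.3, 1.9]
width: 0.0186
gripper_force: 98.3
clock: 9.73
position: [0.5123, -0.1441, 0.1545]
ee_rot: [-0.002, 1.0, 0.022, -0.0]
contact_force: [-0.1, -0.1, -2.2]
width: 0.0188
gripper_force: 97.9
t 9.73 pos [ 0.5123 -0.1441  0.1545] ydeg -87.47 F [-0.1 -0.1 -2.2] w 0.0188 tool delta [0. 0. 0.]
[-0.0782 -0.1171]
top 212.5 [[-0.2184, -0.1763], [-0.1682, -0.1907], [-0.2002, -0.3073], [-0.2501, -0.2923]]
top 330.0 [[-0.0011, 0.002], [0.0711, 0.0017], [0.0704, -0.086], [-0.0019, -0.0852]]
side 267.0 [[0.0698, -0.0913], [-0.08, -0.2172], [-0.1025, -0.1565], [0.0447, -0.038]]
```

The carton is flat along the fence (x≈34.7 mm, front edge at y≈2 mm) and still short of the head. I continue the feed.

```bash
echo '[[[0.0012, -0.0099, 0], 0], [[0.0012, -0.0099, 0], 0], [[0.0012, -0.0099, 0], 0], [[0.0012, -0.0099, 0], 0], [[0.0012, -0.0099, 0], 0]]' | python3 -m handwheel
echo '[[[0.0012, -0.0099, 0], 0], [[0.0012, -0.0099, 0], 0], [[0.0012, -0.0099, 0], 0], [[0.0012, -0.0099, 0], 0], [[0, 0, 0], 0]]' | python3 -m handwheel
python3 look.py 6
python3 - <<'E'
from h import *
a=cv2.imread('pics/top6.png')[130:270,220:380];b=cv2.imread('pics/side6.png')[130:310,240:400]
cv2.imwrite('pics/p6.png',np.hstack([cv2.resize(a,(400,350)),cv2.resize(b,(400,350))]))
E
```

```text
clock: 10.25
position: [0.5161, -0.0962, 0.1545]
ee_rot: [-0.0, 1.0, 0.021, -0.0]
contact_force: [-1.1, -2.1, -1.3]
width: 0.0188
gripper_force: 97.8
clock: 10.67
position: [0.5196, -0.0552, 0.1548]
ee_rot: [-0.001, 1.0, 0.022, 0.0]
contact_force: [0.6, 0.4, -0.8]
width: 0.0188
gripper_force: 98.0
t 10.67 pos [ 0.5196 -0.0552  0.1548] ydeg -87.46 F [ 0.6  0.4 -0.8] w 0.0188 tool delta [0. 0. 0.]
[-0.0763 -0.0279]
top 162.0 [[-0.2327, -0.2277], [-0.1847, -0.2398], [-0.2002, -0.3056], [-0.248, -0.2932]]
top 77.0 [[-0.2144, -0.1602], [-0.1686, -0.1733], [-0.1792, -0.2118], [-0.2249, -0.1986]]
top 77.0 [[0.0493, 0.0456], [0.072, 0.0442], [0.068, -0.0081], [0.0454, -0.0065]]
side 108.0 [[-0.0167, -0.043], [-0.0763, -0.1196], [-0.0923, -0.0962], [-0.0327, -0.0214]]
```

View pics/p6.png

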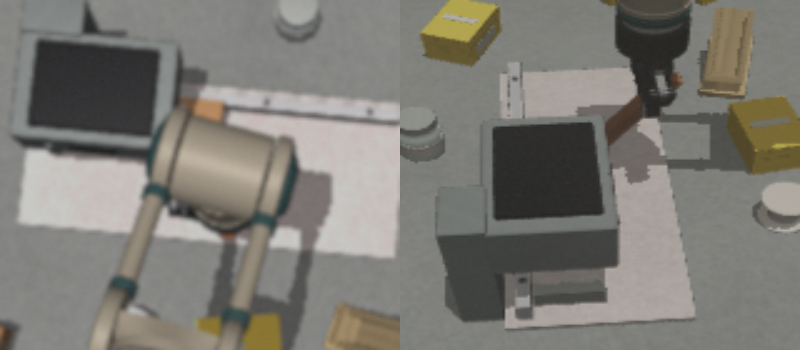

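The carton's rear is still just visible at the fence, and the gripper is clear of the head's −x side. The feed goes on, slowing for the stop.

```bash
echo '[[[0.0012, -0.0099, 0], 0], [[0.0012, -0.0099, 0], 0], [[0.0012, -0.0099, 0], 0], [[0.0012, -0.0099, 0], 0], [[0.0012, -0.0099, 0], 0]]' | python3 -m handwheel
echo '[[[0.0012, -0.0099, 0], 0], [[0.0012, -0.0099, 0], 0], [[0.0006, -0.005, 0], 0], [[0.0006, -0.005, 0], 0], [[0.0006, -0.005, 0], 0]]' | python3 -m handwheel
python3 -c "from h import *;s=readout.get_state();go(*s['position']);print(bed(s['position']))"
```

```text
clock: 11.18
position: [0.5236, -0.0074, 0.155]
ee_rot: [0.0, 1.0, 0.021, 0.0]
contact_force: [-2.0, -3.9, 1.6]
width: 0.0187
gripper_force: 98.2
clock: 11.6
position: [0.526, 0.0273, 0.1548]
ee_rot: [0.0, 1.0, 0.022, -0.0]
contact_force: [-2.0, -3.7, 1.7]
width: 0.0189
gripper_force: 98.1
t 11.6 pos [0.526  0.0273 0.1548] ydeg -87.53 F [-2.  -3.7  1.7] w 0.0189 tool delta [0. 0. 0.]
[-0.0750055   0.05481083]
```

```bash
echo '[[[0.0004, -0.004, 0], 0], [[0.0004, -0.004, 0], 0], [[0.0004, -0.004, 0], 0]]' | python3 -m handwheel|grep -E 'pos|contact'
echo '[[[0.0004, -0.004, 0], 0], [[0.0004, -0.004, 0], 0]]' | python3 -m handwheel|grep -E 'pos|contact'
python3 -c "from h import *;s=readout.get_state();go(*s['position']);print(bed(s['position']))"
```

```text
position: [0.5267, 0.0391, 0.1547]
contact_force: [-1.2, -4.0, 1.5]
position: [0.5271, 0.0468, 0.1547]
contact_force: [-2.2, -8.4, 3.6]
t 12.02 pos [0.5271 0.0468 0.1547] ydeg -87.56 F [-2.2 -8.4  3.6] w 0.0191 tool delta [0. 0. 0.]
[-0.07506171  0.07431722]
```

```bash
echo '[[[0.0003, -0.003, 0], 0], [[0, 0, 0], 0]]' | python3 -m handwheel|grep -E 'pos|contact'
echo '[[[0.0003, -0.002, 0], 0], [[0, 0, 0], 0]]' | python3 -m handwheel|grep -E 'pos|contact'
python3 look.py 7
python3 - <<'E'
from h import *
a=cv2.imread('pics/top7.png')[130:270,220:380];b=cv2.imread('pics/side7.png')[150:300,240:400]
cv2.imwrite('pics/p7.png',np.hstack([cv2.resize(a,(350,375)),cv2.resize(b,(400,375),interpolation=cv2.INTER_CUBIC)]))
E
```

```text
position: [0.5271, 0.0478, 0.1549]
contact_force: [-2.0, -10.6, 2.6]
position: [0.5271, 0.0486, 0.155]
contact_force: [-3.1, -12.9, 4.5]
t 12.35 pos [0.5271 0.0486 0.155 ] ydeg -87.56 F [ -3.1 -12.9   4.5] w 0.0186 tool delta [0. 0. 0.]
[-0.0752  0.0762]
top 154.5 [[-0.2344, -0.2351], [-0.1874, -0.247], [-0.2011, -0.3053], [-0.248, -0.2932]]
side 68.5 [[0.0663, 0.1891], [0.0026, 0.1945], [0.0036, 0.209], [0.0668, 0.2036]]
side 139.5 [[-0.0202, 0.0575], [-0.0755, -0.0005], [-0.09, 0.0228], [-0.035, 0.0794]]
```

View pics/p7.png

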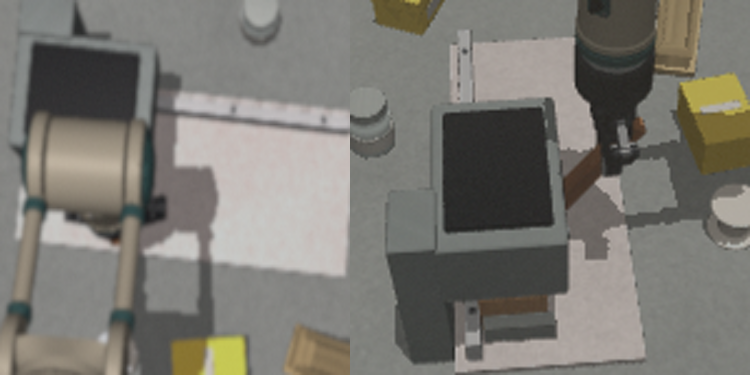

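The carton's orange front shows against the stop (side crop 515,303), with a firm 13 N reaction. I back off, go out sideways, rise and turn back.

```bash
echo '[[[-0.0005, 0.005, 0], 0], [[-0.001, 0.01, 0], 0], [[-0.001, 0.01, 0], 0], [[-0.035, -0.0036, 0], 0], [[-0.035, -0.0036, 0], 0]]' | python3 -m handwheel|grep -E 'pos|contact'
echo '[[[0, 0, -0.035], 0], [[0, 0, -0.04], 0], [[0, 0, -0.04], 0], [[0, 0, -0.04], 0], [[0, 0, -0.04], 0]]' | python3 -m handwheel|grep -E 'pos|contact'
echo '[[[0, 0, -0.04], -0.1], [[0, 0, 0], -0.12], [[0, 0, 0], -0.12], [[0, 0, 0], -0.12], [[0, 0, 0], -0.12]]' | python3 -m handwheel|grep -E 'pos|contact'
echo '[[[0, 0, 0], -0.12], [[0, 0, 0], -0.12], [[0, 0, 0], -0.12], [[0, 0, 0], -0.12], [[0, 0, 0], -0.12]]' | python3 -m handwheel|grep -E 'pos|contact'
echo '[[[0, 0, 0], -0.04], [[0, 0, 0], 0]]' | python3 -m handwheel|grep -E 'pos|contact'
python3 look.py 8;python3 -c "from h import *;go(.3622,-.3046,.42)"
```

```text
position: [0.4569, 0.031, 0.1543]
contact_force: [-1.7, -0.3, 0.2]
position: [0.4554, 0.0319, 0.3516]
contact_force: [2.1, 0.3, -1.1]
position: [0.4561, 0.0318, 0.3898]
contact_force: [0.1, 0.3, -1.4]
position: [0.456, 0.0318, 0.3895]
contact_force: [-0.8, -0.8, -1.4]
position: [0.456, 0.0317, 0.3895]
contact_force: [0.4, -0.5, -0.3]
t 14.28 pos [0.456  0.0317 0.3895] ydeg -17.57 F [ 0.4 -0.5 -0.3] w 0.0188 tool delta [0. 0. 0.]
[-0.1451  0.0549]
top 146.0 [[-0.2327, -0.2277], [-0.1856, -0.2396], [-0.2011, -0.3053], [-0.248, -0.2932]]
top 64.5 [[-0.1965, -0.1547], [-0.179, -0.1894], [-0.2029, -0.2014], [-0.2204, -0.1667]]
side 81.0 [[0.0671, 0.1914], [0.0023, 0.1916], [0.0025, 0.2067], [0.0667, 0.2065]]
side 641.5 [[-0.1554, -0.0292], [-0.2449, -0.4022], [-0.2767, -0.3934], [-0.1819, -0.0229]]
t 14.38 pos [0.456  0.0315 0.3896] ydeg -17.69 F [ 0.4  0.2 -0.6] w 0.0192 tool delta [-0.3487  0.0128 -0.0308]
```

```bash
echo '[[[-0.038, 0.0013, 0], 0], [[-0.038, 0.0013, 0], 0], [[-0.038, 0.0013, 0], 0], [[-0.038, 0.0013, 0], 0], [[-0.038, 0.0013, 0], 0]]' | python3 -m handwheel|grep -E 'pos|contact'
echo '[[[-0.038, 0.0013, 0], 0], [[-0.038, 0.0013, 0], 0], [[-0.038, 0.0013, 0], 0], [[-0.03, 0.0013, 0], 0], [[0, 0, 0], 0]]' | python3 -m handwheel|grep -E 'pos|contact'
echo '[[[0, 0, 0], 0]]' | python3 -m handwheel|grep -E 'pos|contact'
python3 -c "from h import *;go(.3628,-.3058,.22)"
```

```text
position: [0.404, -0.153, 0.3899]
contact_force: [1.0, -0.3, -0.8]
position: [0.3647, -0.296, 0.389]
contact_force: [0.6, -0.5, -0.4]
position: [0.3656, -0.2918, 0.3893]
contact_force: [-0.2, 1.1, -0.9]
t 15.3 pos [ 0.3656 -0.2918  0.3893] ydeg -17.87 F [-0.2  1.1 -0.9] w 0.019 tool delta [-0.0144  0.0017  0.1693]
```

```bash
echo '[[[-0.0144, 0.0017, 0.02], 0], [[0, 0, 0.035], 0], [[0, 0, 0.034], 0], [[0, 0, 0], 0], [[0, 0, 0], 0]]' | python3 -m handwheel|grep -E 'pos|contact'
python3 - <<'E'
from h import *
go(.3628,-.3058,.171)
a=snap('top')['img'][220:320,330:450];b=snap('side')['img'][70:190,320:440]
cv2.imwrite('pics/p9.png',cv2.cvtColor(np.hstack([cv2.resize(a,(400,333),interpolation=cv2.INTER_CUBIC),cv2.resize(b,(333,333),interpolation=cv2.INTER_CUBIC)]),cv2.COLOR_RGB2BGR))
E
```

```text
position: [0.3629, -0.3029, 0.3]
contact_force: [0.5, -0.6, -0.4]
t 15.72 pos [ 0.3629 -0.3029  0.3   ] ydeg -17.58 F [ 0.5 -0.6 -0.4] w 0.0191 tool delta [-0.0031  0.0011  0.129 ]
```

View pics/p9.png

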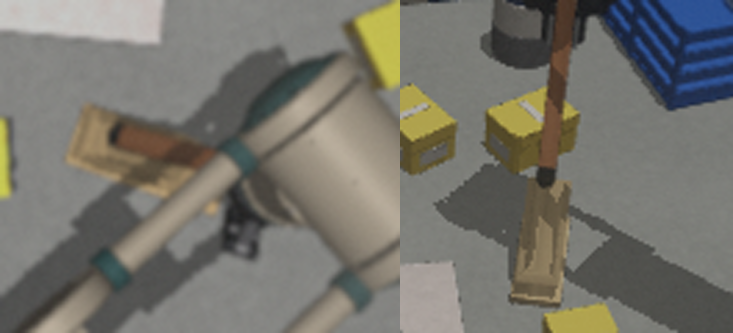

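The stick hangs in line above the trough: foot at (118,132) in the top part and (545,178) in the side part. I'll lower it.

```bash
echo '[[[-0.0018, 0.001, 0.025], 0], [[0, 0, 0.03], 0], [[0, 0, 0.03], 0], [[0, 0, 0.02], 0], [[0, 0, 0], 0]]' | python3 -m handwheel|grep -E 'pos|contact'
echo '[[[0, 0, 0.008], 0], [[0, 0, 0.006], 0], [[0, 0, 0.005], 0], [[0, 0, 0], 0]]' | python3 -m handwheel|grep -E 'pos|contact'
echo '[[[0, 0, 0.003], 0], [[0, 0, 0], 0]]' | python3 -m handwheel|grep -E 'pos|contact'
python3 -c "from h import *;go(.3628,-.3058,.169)"
```

```text
position: [0.3633, -0.306, 0.1946]
contact_force: [-0.7, -0.1, -0.6]
position: [0.3639, -0.3072, 0.1772]
contact_force: [-0.5, 0.2, -1.4]
position: [0.3637, -0.3071, 0.174]
contact_force: [0.2, 1.0, -0.6]
t 16.73 pos [ 0.3637 -0.3071  0.174 ] ydeg -17.65 F [ 0.2  1.  -0.6] w 0.0188 tool delta [ 0.001  -0.0013  0.005 ]
```

```bash
echo '[[[0.001, -0.001, 0.002], 0], [[0, 0, 0.001], 0], [[0, 0, 0], 0]]' | python3 -m handwheel|grep -E 'pos|contact'
echo '[[[0, 0, 0.001], 0], [[0, 0, 0], 0]]' | python3 -m handwheel|grep -E 'pos|contact'
python3 -c "from h import *;go(.3628,-.3058,.169)"
```

```text
position: [0.3628, -0.3056, 0.1707]
contact_force: [0.4, 0.7, -1.7]
position: [0.3629, -0.3057, 0.1697]
contact_force: [0.7, -0.5, -1.6]
t 17.15 pos [ 0.3629 -0.3057  0.1697] ydeg -17.65 F [ 0.7 -0.5 -1.6] w 0.019 tool delta [-0.0001 -0.      0.0007]
```

```bash
echo '[[[0, 0, 0.001], 0], [[0, 0, 0], 0]]' | python3 -m handwheel|grep -E 'pos|contact'
echo '[[[0, 0, 0], 0], [[0, 0, 0], 0], [[0, 0, 0], 0], [[0, 0, 0], 0], [[0, 0, 0], 0]]' | python3 -m handwheel .085|grep -E 'width|contact'
echo '[[[0, 0, 0], 0], [[0, 0, -0.01], 0], [[0, 0, -0.03], 0], [[0, 0, -0.03], 0], [[0, 0, -0.03], 0]]' | python3 -m handwheel|grep -E 'width|contact'
echo '[[[0, 0, -0.03], 0], [[-0.04, 0, -0.02], 0], [[-0.04, 0, 0], 0], [[-0.04, 0, 0], 0], [[-0.04, 0, 0], 0]]' | python3 -m handwheel|grep -E 'pos|contact'
echo '[[[-0.04, 0, 0], 0], [[-0.04, 0, 0], 0], [[0, 0, 0], 0]]' | python3 -m handwheel|grep -E 'pos|contact'
python3 look.py 9
python3 - <<'E'
from h import *
a=cv2.imread('pics/top9.png')[120:300,180:440];b=cv2.imread('pics/side9.png')[90:310,230:450]
cv2.imwrite('pics/p10.png',np.hstack([cv2.resize(a,(420,291)),cv2.resize(b,(291,291))]))
d=snap('top');h=cv2.cvtColor(d['img'],cv2.COLOR_RGB2HSV);m=cv2.inRange(h,(5,90,60),(18,255,255))
for c in cv2.findContours(m,cv2.RETR_EXTERNAL,2)[0]:
    if cv2.contourArea(c)>100:
        r=cv2.minAreaRect(c)
        if 340<r[0][0]<430 and 240<r[0][1]<300: print(cv2.boxPoints(r).round(1).tolist())
E
```

```text
position: [0.3631, -0.3057, 0.1691]
contact_force: [0.4, 0.6, 1.6]
contact_force: [0.7, 1.0, 0.4]
width: 0.0777
contact_force: [0.2, -0.6, -0.5]
width: 0.0849
position: [0.3147, -0.457, 0.3183]
contact_force: [1.1, -0.7, -0.5]
position: [0.2881, -0.5389, 0.3157]
contact_force: [0.4, 0.1, 0.3]
t 18.82 pos [ 0.2881 -0.5389  0.3157] ydeg -17.95 F [0.4 0.1 0.3] w 0.0853 tool delta [0. 0. 0.]
[-0.278  -0.5249]
top 462.0 [[-0.2216, -0.1857], [-0.1737, -0.1987], [-0.2116, -0.3461], [-0.2592, -0.3325]]
side 64.5 [[0.0674, 0.1916], [0.0053, 0.1914], [0.0054, 0.2063], [0.0669, 0.2065]]
side 332.0 [[-0.1822, -0.1853], [-0.26, -0.5065], [-0.2832, -0.4994], [-0.2023, -0.1799]]
[[358.5, 270.0], [364.79998779296875, 253.8000030517578], [411.8999938964844, 272.0], [405.70001220703125, 288.1000061035156]]
```

View pics/p10.png

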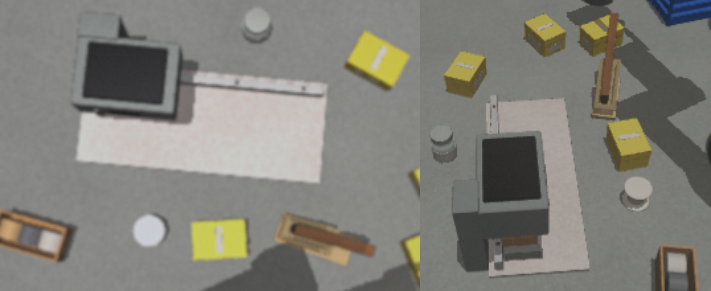

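The stick is back in its rest, top end at (372,250) and foot at (297,230). The carton stands against the stop and the bystanders are in place. I hand in.

```bash
python3 -c "from rig import ticket;print(ticket.sign_off())"
```

```text
the job is handed in; nothing more can be done
None
```

I fed the carton along the fence until it was home against the stop, put the stick back in its rest and handed the job in at about 19 s; sign-off gave no verdict, but the last pictures showed carton, stick and bystanders in place.

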